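Back off the empty winder

ROBOT

A 6-joint arm with a two-finger parallel gripper is mounted at the origin on the work surface. World frame = base frame: x ahead of the robot, y to its left, z up, the work surface at z = 0. Lengths are in m, angles in rad, forces in N, time in s.
With the tool pointing down it reaches from about 0.4 to 0.825 m from the base axis. Payload 7 kg.
Tool frame: the origin (TCP) lies on the centre line of the jaws, within the pads' length; the fingertips stand 11 mm ahead of it and the grasp point (between the pads) lies 8 mm behind it; z points along the fingers, x is the direction in which the jaws open and shut, and the axes are right-handed (so a half turn about z gives the same grasp; the last joint's range is limited). The gripper opens to 85 mm and grips with 20 to 120 N. Pads are 22 mm wide; open, the fingers measure 114 mm over their backs; the gripper's body (76 mm by 85 mm) begins 54 mm behind the grasp point. The pads swing forward as they close: fully open they stand 13 mm farther back than shut.
Start: joints at [1.453, 0.359, 0.012, 0, -1.224, -0.288], TCP at [0.266, 0.62, 0.242] pointing down, gripper open.
Joint ranges: [-3.07, 3.07], [-1.43, 2.12], [-1.02, 1.25], [-3.03, 1.67], [-3.05, -0], [-3.03, 3.03]. Speed limits (rad/s): [2.39, 2.39, 3.01, 3.14, 3.14, 3.14].

INTERFACE

Orientations are given as a rotation vector (axis times angle).
In Python, from bench import robot, camera, order, masks_of gives the robot as it stands.
- The arm moves only by the tool play_rows, never from a script. Its argument "moves" is a list of rows, each a list of 2 entries, a list of its own where there are three numbers: the shift along the world's x, y, z in m, then the turn about the world's z in degrees. In form: [[[x, y, z], spin], ...]. A call has 1 to 5 rows; each row is the pose to reach, as a shift and turn from the pose commanded when the call began; what a row does not reach only later rows make up. A row lasts 1/10 s, in which the tool goes at most 50 mm and 8.59 degrees, less where a joint would pass 70% of its speed; a pose out of reach is approached as far as the arm can. A call with a gripper value outside its range is refused whole. "jaw" is the finger opening in m, from 0 to 0.0854, set as the call begins (left out, the last holds). The fingers move at their own pace and stop on an object; the grip force is fixed at half the most. Time passes only in rows, so rows that repeat a pose let the fingers close. It gives the time, the measured TCP pose, the force and the opening at its end, in the units of the state.
- robot.get_obs(): the state, without advancing time (a new reading comes with each control period).
- camera(name): name is "side" or "top"; returns a dict with "image" (420x560x3 uint8, red, green, blue), "fx", "fy", "cx", "cy" (pixels), "rvec" (rotation vector, rad) and "tvec" (3), from world to camera coordinates, as OpenCV has them. Camera axes: x right, y down, z forward; pixel columns grow to the right and rows downward; lengths in m; the calibration is good to about 2 mm. A picture is of the moment at which its call begins. There is no depth.
- order.finish_job(): hands the job in, once; it reports no verdict.
Trained networks look in the newest picture that a camera, given by its name, has taken for a name from the list of things; names that differ only in an ending like _2 or _b are one class to them, and where a whole thing is asked for, a point or a joint stands for the part that bears it (a point fixed in the world has none). Each returns a list of dicts, best first, with "p" (0 to 1); they miss things now and then, are a little off and sometimes report something else, mostly with a low value. They report only what shows in the picture. A call takes as long as a camera call.
- masks_of(thing, camera): "region" (420x560 bool, what is visible of it) and "extent" ([centre column, centre row, width, height] in pixels, round what is visible of it).
The state is a dict: "time_s": time; "joints": joint angles; "qvel": joint speeds; "joint_torque": joint torques, N m; "position": TCP position; "eef_rot": TCP orientation; "ft_force": force on the tool from outside, world axes, zero at the start; "torque": the same for the moment, N m; "finger_gap": opening from 0.0 (shut) to 1.0 (fully open).
Only numpy, scipy, OpenCV 4.12 (cv2) and the standard library are available. Lean on these libraries where they do the work, as an engineer would, in place of code of your own. Each camera call takes 0.05 s, during which the arm holds its last target.

TASK

On the larger of the two bench winders, lift the black ball of the holding pawl until the pawl stands well clear of the ratchet teeth and stays up by itself. Then turn the wheel backwards (clockwise seen from above) until the crank arm rests against the upright stop post, and leave the pawl up. Leave the smaller winder alone.

Things in the scene. Friction and masses are not known exactly. Their poses are not given: they have to be found in the camera images.
- winder: larger winder, fixed: grey base plate 200 x 200 x 12 mm with a flat steel ratchet wheel (14 saw teeth, 150 mm across, top 34 mm above the bench), low drum and dark crank arm (16 mm wide, reaches 92 mm from the axis, top at 72 mm), all turning about the vertical axis through the plate's centre; cap nut on the axis to 80 mm. Origin: bench level on that axis; z up, x and y along the plate's edges
- pawl_pivot (a point): middle of the pawl's pivot pin, at (60, 67, 52) mm in the winder's frame; the pin lies along the winder's y between two dark cheeks 61 mm high. The pawl is a steel bar (10 mm high, 12 mm wide) running 62 mm from it in -x over the wheel's rim, its nose hanging between two teeth
- pawl_ball (a point): centre of the black ball, 24 mm across, on a stem over the pawl's nose. Pawl down: 60 mm in -x of the pivot and 36 mm above it (88 mm above the bench, 31 mm above the bar); it swings about the pivot pin, up and towards the winder's +x. Nothing higher than 81 mm stands within 50 mm of it
- pawl (a joint): pawl angle in rad: 0 with the nose down between the teeth (the wheel is then blocked), growing as it is lifted, 0.9 at its upper stop; the nose clears the teeth from 0.2. The pivot is stiff (about 2 N at the ball): the pawl stays at whatever angle it is left
- crank_knob (a point): middle of the upright wooden crank knob (22 mm thick, from 74 to 112 mm above the bench, this point at 96 mm), 70 mm from the wheel's axis. It spins freely on its pin, so a gripper can carry it round without turning. At wheel angle 0 it is at (61, -35) mm in the winder's frame
- wheel (a joint): wheel angle in rad, growing as it turns backwards, clockwise seen from above: about 0 at the start, 1.4 when the crank arm rests on the stop post and goes no further. Forwards it stops at -0.05. Light friction (about 1 N at the knob) keeps it where it is left
- stop_post (a point): top of the dark upright stop post on the larger winder's base: 12 mm thick, 75 mm high, at (-42, -75) mm in the winder's frame
- small_winder: the smaller winder, not to be touched: same shape at 0.68 of the size (base plate 136 mm square, wheel 102 mm across, 76 mm high). Origin on the bench under its wheel's axis, axes as on the larger one

How it is judged:
By the outcome, as a careful person would: the job done as asked, in the order asked, and still so for the second after the job is handed in, with the robot touching nothing.
It also fails if it takes over 38 s, if anything falls off the work surface, if the arm or the gripper's body presses on something with over 40 N, if the wrist force passes 120 N, or if a joint passes its speed limit or range.

## Working session

There is one attempt and no reset: what is moved stays moved. The work goes in short steps, Python scripts to look and compute and a tool call to move; the robot and the scene stay as the last step left them, time stands still between calls to the robot, and variables do not carry over. Pictures are saved under pics/ and viewed, and the job is handed in when it is done.

Besides the shell and the picture viewer there is one more tool, called after "Call:" as a command line: name --argument value ..., lists and objects as JSON in quotes. play_rows: Moves the arm, as the interface text tells. Its arguments: {"type":"object","properties":{"moves":{"type":"array","items":{"type":"array"}},"jaw":{"type":"number"}},"required":["moves"]}

```bash
mkdir -p pics; cat > h.py <<'E'
import numpy as np,cv2
from bench import robot,camera,order,masks_of
def snap(n,f):
    c=camera(n); cv2.imwrite('pics/'+f,cv2.cvtColor(c['image'],cv2.COLOR_RGB2BGR)); return c
def K(c): return np.array([[c['fx'],0,c['cx']],[0,c['fy'],c['cy']],[0,0,1.]])
def proj(c,P):
    return cv2.projectPoints(np.float64(P).reshape(-1,3),np.float64(c['rvec']),np.float64(c['tvec']),K(c),None)[0][:,0]
def ray_z(c,uv,z):
    R=cv2.Rodrigues(np.float64(c['rvec']))[0];t=np.float64(c['tvec']);o=-R.T@t
    d=R.T@np.linalg.inv(K(c))@np.array([uv[0],uv[1],1.]);return o+d*(z-o[2])/d[2]
E
python3 - <<'E'
from h import *
print(robot.get_obs())
for n in('side','top'):
    c=snap(n,n+'0.png')
    R=cv2.Rodrigues(np.float64(c['rvec']))[0];print(n,'cam at',-R.T@np.float64(c['tvec']))
    for t,z in(('winder',.034),('small_winder',.03),('pawl_ball',.088),('crank_knob',.096),('stop_post',.075),('pawl',.05)):
        for m in masks_of(t,n)[:3]:
            e=m['extent'];print(t,round(m['p'],2),np.round(e),ray_z(c,e[:2],z).round(3))
E
```

```text
{'time_s': 0.0, 'joints': array([ 1.45307796e+00,  3.59396391e-01,  1.10999496e-02, -3.44023390e-04,
       -1.22406470e+00, -2.88066139e-01]), 'qvel': array([ 1.18889164e-03,  1.11965643e-03, -2.33122853e-05, -2.67067829e-03,
       -9.40531036e-04, -4.36176191e-05]), 'joint_torque': array([ 3.33315384e-04, -5.83330965e+01,  2.93413585e+01,  6.93680361e+00,
       -6.05312278e-03, -1.88304045e-05]), 'position': array([0.26631624, 0.61977359, 0.24137648]), 'eef_rot': array([ 1.72740303e+00, -2.62255458e+00,  1.55160919e-03]), 'ft_force': array([ 0.26176294, -0.39888728,  0.46698668]), 'torque': array([-0.02425643, -0.00441693, -0.00583591]), 'finger_gap': 0.9997715569731693}
side cam at [ 0.19332983 -0.64736889  0.75510323]
winder 0.66 [219. 192. 115.  85.] [0.539 0.159 0.034]
small_winder 0.67 [325. 283.  84.  73.] [ 0.589 -0.196  0.03 ]
small_winder 0.39 [223. 177.  69.  62.] [0.575 0.208 0.03 ]
pawl_ball 0.66 [205. 162.  23.  22.] [0.534 0.213 0.088]
crank_knob 0.55 [247. 160.   9.  15.] [0.619 0.16  0.096]
crank_knob 0.51 [221. 176.  65.  58.] [0.539 0.137 0.096]
stop_post 0.6 [220. 193. 116.  85.] [0.519 0.109 0.075]
pawl 0.6 [205. 166.  22.  22.] [0.546 0.25  0.05 ]
top cam at [ 0.50686615 -0.00525719  0.83797733]
winder 0.57 [200. 229. 107. 112.] [0.547 0.17  0.034]
small_winder 0.83 [365. 209.  74.  75.] [ 0.598 -0.18   0.03 ]
pawl_ball 0.76 [157. 224.  14.  38.] [0.553 0.243 0.088]
pawl_ball 0.41 [365. 208.  73.  79.] [ 0.592 -0.167  0.088]
crank_knob 0.65 [201. 193.  10.  10.] [0.616 0.157 0.096]
crank_knob 0.22 [198. 231. 112. 110.] [0.541 0.16  0.096]
stop_post 0.87 [198. 230. 112. 113.] [0.544 0.164 0.075]
pawl 0.86 [160. 223.  23.  39.] [0.558 0.249 0.05 ]
```

```bash
python3 - <<'E'
import cv2
for n,b in(('top',(120,150,300,300)),('side',(140,110,310,250))):
    i=cv2.imread(f'pics/{n}0.png');x0,y0,x1,y1=b
    cv2.imwrite(f'pics/{n}0z.png',cv2.resize(i[y0:y1,x0:x1],None,fx=4 if n=='top' else 4,fy=4,interpolation=2))
E
```

```text
(no output)
```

View pics/top0z.png

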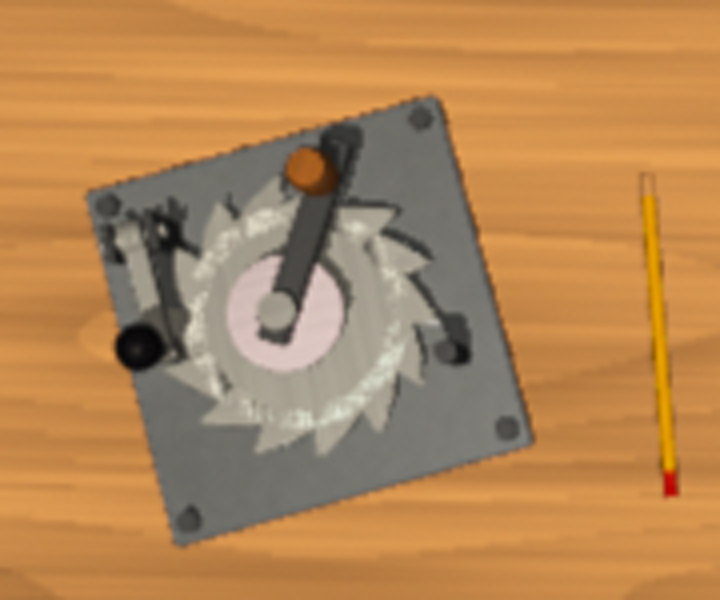

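View pics/side0z.png

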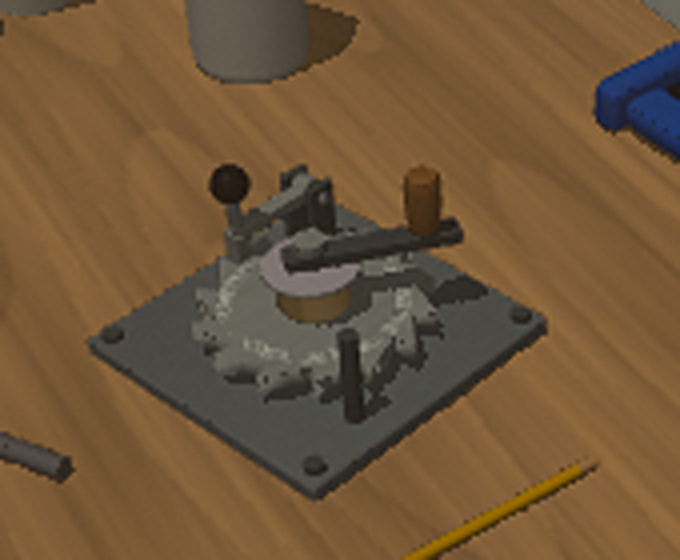

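View pics/top0.png

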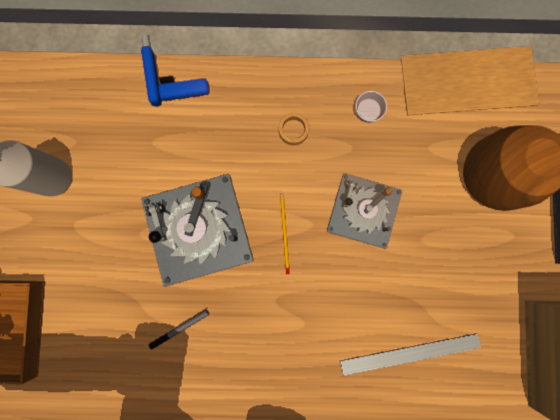

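Top view (zoom ×4 from 120,150): plate corners at (88,192), (437,96), (533,440), (178,546); ball at (139,347), knob at (307,170), and stop post at about (458,350). The larger winder is on the left. Next I'll fit its pose from both views.

```bash
cat > fit.py <<'E'
from h import *
from scipy.optimize import least_squares
def W(p,P):
    x,y,a=p;P=np.float64(P).reshape(-1,3);c,s=np.cos(a),np.sin(a)
    return np.c_[x+c*P[:,0]-s*P[:,1],y+s*P[:,0]+c*P[:,1],P[:,2]]
E
python3 - <<'E'
from fit import *
cs={n:camera(n) for n in('top','side')}
top={(.1,.1,.012):(88,192),(.1,-.1,.012):(437,96),(-.1,-.1,.012):(533,440),(-.1,.1,.012):(178,546),(0,0,.08):(276,309),(0,.067,.088):(139,347)}
side={(-.1,.1,.012):(90,345),(.1,-.1,.012):(545,322),(-.1,-.1,.012):(318,495),(0,.067,.088):(230,184),(-.042,-.075,.075):(348,334)}
top={k:(v[0]/4+120,v[1]/4+150) for k,v in top.items()};side={k:(v[0]/4+140,v[1]/4+110) for k,v in side.items()}
def res(p):
    return np.concatenate([(proj(cs[n],W(p,list(d)))-np.array(list(d.values()))).ravel() for n,d in(('top',top),('side',side))])
r=least_squares(res,[.545,.17,.26]);print(r.x,np.round(r.fun.reshape(-1,2),1).tolist())
p=r.x
for n,q in(('ball',(0,.067,.088)),('pivot',(.06,.067,.052)),('knob0',(.061,-.035,.096)),('post',(-.042,-.075,.075))):
    w=W(p,q)[0];print(n,w.round(4),np.hypot(*w[:2]).round(3),[((proj(cs[c],w)[0]-((120,150) if c=='top' else (140,110)))*4).round() for c in cs])
E
```

```text
[0.54853424 0.18066185 0.30175157] [[-1.0, -0.2], [0.2, -1.4], [1.0, 0.7], [-0.3, 0.4], [0.6, -0.1], [0.9, -0.4], [-1.6, -0.9], [0.8, -1.0], [-0.9, -0.7], [-0.2, 0.6], [0.1, 0.4]]
ball [0.5286 0.2446 0.088 ] 0.582 [array([142., 346.]), array([229., 186.])]
pivot [0.5859 0.2625 0.052 ] 0.642 [array([136., 237.]), array([306., 191.])]
knob0 [0.6172 0.1654 0.096 ] 0.639 [array([307., 167.]), array([422., 195.])]
post [0.5307 0.0966 0.075 ] 0.539 [array([448., 348.]), array([348., 335.])]
```

```bash
python3 - <<'E'
from fit import *
o=robot.get_obs();R=cv2.Rodrigues(o['eef_rot'])[0];print(R.round(3),'tool x deg',np.degrees(np.arctan2(R[1,0],R[0,0])))
p=[.5485,.1807,.3018]
print('wy deg',np.degrees(p[2])+90)
b=W(p,(0,.067,.088))[0];print('ball',b,'delta of grasp pt',b-o['position']-[0,0,.008])
for th in np.arange(0,.85,.1):
    a=np.arctan2(36,-60)-th;q=W(p,(.06+.06997*np.cos(a),.067,.052+.06997*np.sin(a)))[0];print(th.round(1),((q-b)*1000).round(1))
E
```

```text
[[-0.395 -0.919 -0.   ]
 [-0.919  0.395  0.   ]
 [-0.     0.    -1.   ]] tool x deg -113.25186567215782
wy deg 107.29186625704824
ball [0.52858496 0.2446718  0.088     ] delta of grasp pt [ 0.26213675 -0.37548145 -0.16232619]
0.0 [ 0.  0. -0.]
0.1 [3.7 1.2 5.8]
0.2 [ 8.   2.5 11.2]
0.3 [12.7  4.  16.1]
0.4 [17.9  5.6 20.5]
0.5 [23.5  7.3 24.4]
0.6 [29.4  9.2 27.6]
0.7 [35.6 11.1 30.2]
0.8 [42.  13.1 32.1]
```

Call:
play_rows --moves '[[[0.02, -0.03, 0], 4], [[0.045, -0.065, 0], 8], [[0.07, -0.1, 0], 12], [[0.095, -0.135, 0], 16], [[0.12, -0.17, 0], 20]]' --jaw 0.05

```text
time_s: 1.3
position: [0.3872, 0.4488, 0.2426]
eef_rot: [-2.161, 2.28, 0.0]
ft_force: [1.7, 0.4, 0.2]
finger_gap: 0.588
```

Call:
play_rows --moves '[[[0.03, -0.04, 0], 4], [[0.06, -0.08, 0], 8], [[0.09, -0.12, 0], 12], [[0.12, -0.17, 0], 16], [[0.142, -0.205, -0.02], 20.5]]'

```text
time_s: 1.8
position: [0.5289, 0.2468, 0.2262]
eef_rot: [-2.528, 1.856, -0.003]
ft_force: [0.7, 0.9, -0.8]
finger_gap: 0.586
```

Call:
play_rows --moves '[[[0, 0, -0.03], 0], [[0, 0, -0.06], 0], [[0, 0, -0.08], 0], [[0, 0, -0.08], 0], [[0, 0, -0.08], 0]]'

```text
time_s: 2.3
position: [0.5271, 0.2481, 0.1442]
eef_rot: [2.53, -1.863, 0.001]
ft_force: [0.2, 0.4, 0.1]
finger_gap: 0.582
```

```bash
cat > look.py <<'E'
from fit import *
import sys
t=sys.argv[1]
o=robot.get_obs();print(o['time_s'],o['position'].round(4),o['ft_force'].round(1),o['finger_gap'])
R=cv2.Rodrigues(o['eef_rot'])[0];print('xdeg',np.degrees(np.arctan2(R[1,0],R[0,0])))
ims=[]
for n,b in(('top',(120,140,260,300)),('side',(140,90,280,250))):
    c=snap(n,f'{n}_{t}.png');i=cv2.cvtColor(c['image'],cv2.COLOR_RGB2BGR)[b[1]:b[3],b[0]:b[2]]
    ims.append(cv2.resize(i,None,fx=2.85,fy=2.85,interpolation=2))
cv2.imwrite(f'pics/z_{t}.png',np.hstack(ims))
E
python3 look.py a
```

```text
2.3 [0.5271 0.2481 0.1442] [0.2 0.4 0.1] 0.5818569189636681
xdeg -72.73079942730395
```

View pics/z_a.png

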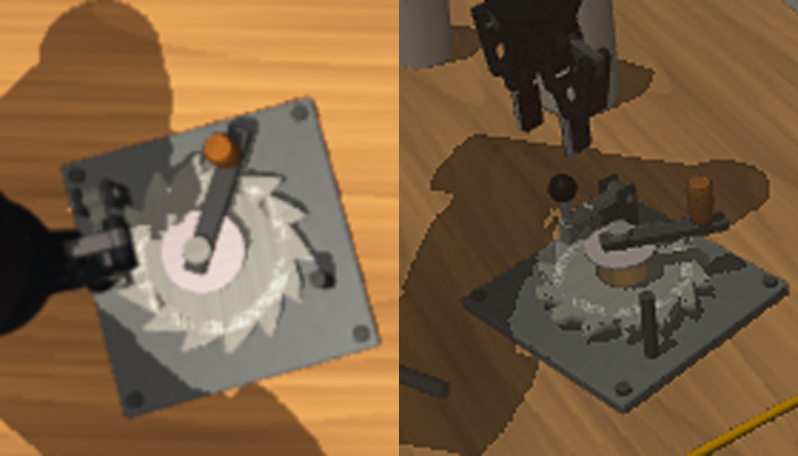

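Side view: the open jaws are at about (545,110), above the ball at (562,187), and the path down is clear. I'll correct the small offset and descend.

Call:
play_rows --moves '[[[0.0015, -0.0035, -0.01], 0], [[0.0015, -0.0035, -0.03], 0], [[0.0015, -0.0035, -0.05], 0], [[0.0015, -0.0035, -0.065], 0], [[0.0015, -0.0035, -0.065], 0]]'

```text
time_s: 2.9
position: [0.5272, 0.2435, 0.0768]
eef_rot: [2.527, -1.862, -0.001]
ft_force: [-0.8, -0.1, 0.1]
finger_gap: 0.59
```

```bash
python3 look.py b
```

```text
2.9 [0.5272 0.2435 0.0768] [-0.8 -0.1  0.1] 0.5902534391074535
xdeg -72.76770051037411
```

View pics/z_b.png

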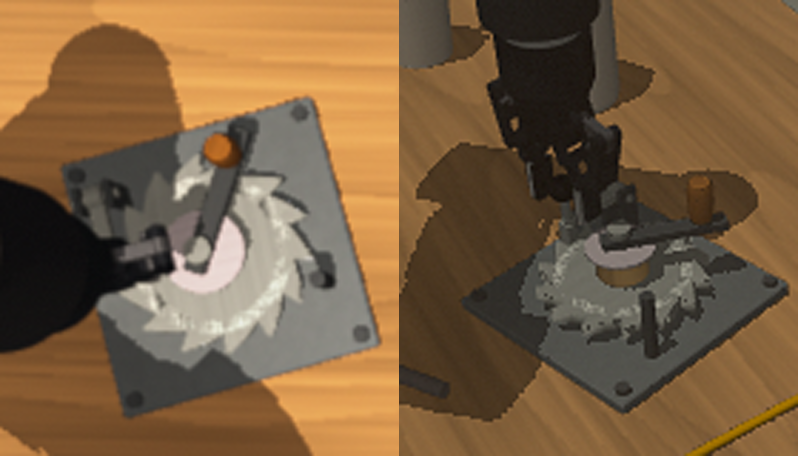

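The jaws straddle the ball at side zoom (562,187). Closing.

Call:
play_rows --moves '[[[0, 0, 0.002], 0], [[0, 0, 0.003], 0], [[0, 0, 0.003], 0], [[0, 0, 0.003], 0], [[0, 0, 0.003], 0]]' --jaw 0.01

```text
time_s: 3.5
position: [0.5283, 0.2468, 0.0831]
eef_rot: [-2.526, 1.86, 0.001]
ft_force: [-6.9, 8.2, 4.5]
finger_gap: 0.242
```

Call:
play_rows --moves '[[[0.001, 0, 0.002], 0], [[0.003, 0.001, 0.005], 0], [[0.006, 0.002, 0.008], 0], [[0.008, 0.0025, 0.011], 0], [[0.008, 0.0025, 0.011], 0]]'

```text
time_s: 4.0
position: [0.5361, 0.2493, 0.0934]
eef_rot: [-2.528, 1.86, 0.002]
ft_force: [-4.1, 10.4, -1.5]
finger_gap: 0.24
```

```bash
python3 look.py c
```

```text
4.0 [0.5361 0.2493 0.0934] [-4.1 10.4 -1.5] 0.2401920463054987
xdeg -72.69051460712367
```

View pics/z_c.png

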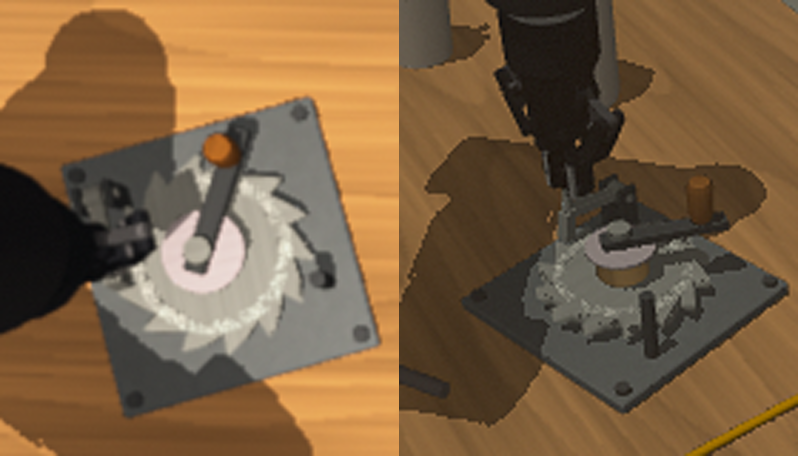

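The pawl bar is rising with the grip (side zoom about (590,200)). Continuing round the arc.

Call:
play_rows --moves '[[[0.005, 0.0015, 0.005], 0], [[0.01, 0.003, 0.0095], 0], [[0.0155, 0.0045, 0.0135], 0], [[0.0215, 0.0065, 0.0165], 0], [[0.0275, 0.0085, 0.019], 0]]'

```text
time_s: 4.6
position: [0.5655, 0.2587, 0.111]
eef_rot: [-2.524, 1.859, 0.0]
ft_force: [1.5, 1.6, -3.3]
finger_gap: 0.126
```

```bash
python3 look.py d
```

```text
4.6 [0.5655 0.2587 0.111 ] [ 1.5  1.6 -3.3] 0.126292186976556
xdeg -72.73172434189175
```

View pics/z_d.png

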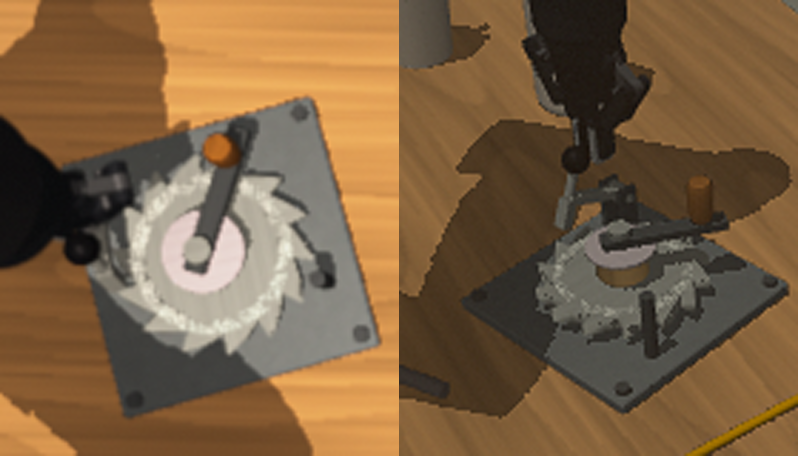

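The ball slipped out of the jaws behind the fingers (side (575,160), top (82,249)). The pawl held where it was. I'll measure its angle.

```bash
cat > ang.py <<'E'
from fit import *
p=[.5485,.1807,.3018]
def bp(th):
    a=np.arctan2(36,-60)-th;return W(p,(.06+.06997*np.cos(a),.067,.052+.06997*np.sin(a)))[0]
def est(obs):
    r=least_squares(lambda t:np.concatenate([proj(c,bp(t[0]))[0]-u for c,u in obs]),[.3]);return r.x[0],r.fun.round(1)
E
python3 - <<'E'
from ang import *
ct,cs=camera('top'),camera('side')
print(est([(cs,(201.8,146.1))]),est([(ct,(148.8,227.4))]),est([(cs,(201.8,146.1)),(ct,(148.8,227.4))]))
for n,c in(('side',cs),('top',ct)):
    for m in masks_of('pawl_ball',n)[:2]: print(n,m['p'],m['extent'])
E
```

```text
(np.float64(0.3937284239124792), array([0.2, 0.2])) (np.float64(0.3887604052895701), array([ 0.9, -0.5])) (np.float64(0.39092105462800925), array([ 0.2,  0.2,  0.9, -0.5]))
side 0.68 [206.4, 155.8, 25.9, 27.4]
top 0.58 [154.5, 229.6, 24.0, 21.7]
```

θ≈0.39: clear, but I want more margin. I'll push the ball further up from behind (-x side) with the nearly closed fingers.

Call:
play_rows --moves '[[[0, 0, 0.025], 0], [[0, 0, 0.05], 0], [[-0.028, -0.01, 0.05], 0], [[-0.0575, -0.0205, 0.05], 0], [[-0.0575, -0.0205, 0.03], 0]]'

```text
time_s: 5.4
position: [0.5043, 0.2339, 0.1446]
eef_rot: [-2.527, 1.861, -0.001]
ft_force: [0.7, 0.6, 0.4]
finger_gap: 0.112
```

Call:
play_rows --moves '[[[0, 0, -0.02], 0], [[0, 0, -0.033], 0], [[0, 0, -0.033], 0], [[0.008, 0.0025, -0.033], 0], [[0.014, 0.0045, -0.033], 0]]'

```text
time_s: 5.9
position: [0.5215, 0.24, 0.1096]
eef_rot: [-2.529, 1.862, -0.001]
ft_force: [-6.6, -1.6, 7.3]
finger_gap: 0.118
```

Call:
play_rows --moves '[[[0.005, 0.0015, 0], 0], [[0.01, 0.003, 0], 0], [[0.015, 0.0045, 0], 0], [[0.019, 0.006, 0], 0], [[0.019, 0.006, 0], 0]]'

```text
time_s: 6.4
position: [0.5353, 0.2446, 0.1104]
eef_rot: [2.526, -1.86, -0.005]
ft_force: [-13.1, -2.0, 17.5]
finger_gap: 0.119
```

```bash
python3 look.py e
```

```text
6.4 [0.5353 0.2446 0.1104] [-13.1  -2.   17.5] 0.11901502091010367
xdeg -72.71608806563287
```

View pics/z_e.png

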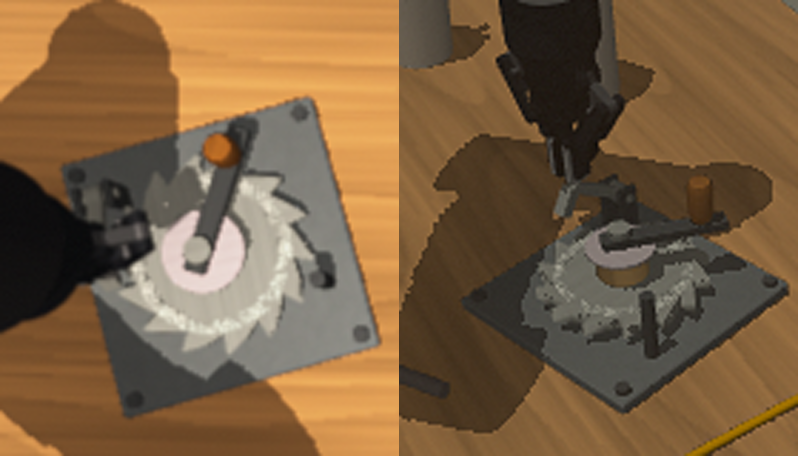

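Force (-13, +17 N) shows the fingers dragging the rising ball down by friction. I'll move along the arc instead, with some extra lift.

Call:
play_rows --moves '[[[0, 0, 0.004], 0], [[0.004, 0.001, 0.008], 0], [[0.009, 0.003, 0.012], 0], [[0.014, 0.0045, 0.015], 0], [[0.018, 0.0055, 0.017], 0]]'

```text
time_s: 7.0
position: [0.5573, 0.2508, 0.1256]
eef_rot: [2.528, -1.863, -0.001]
ft_force: [-10.5, -1.2, 3.0]
finger_gap: 0.118
```

```bash
python3 look.py f
```

```text
7.0 [0.5573 0.2508 0.1256] [-10.5  -1.2   3. ] 0.11829771991327252
xdeg -72.77791074753354
```

View pics/z_f.png

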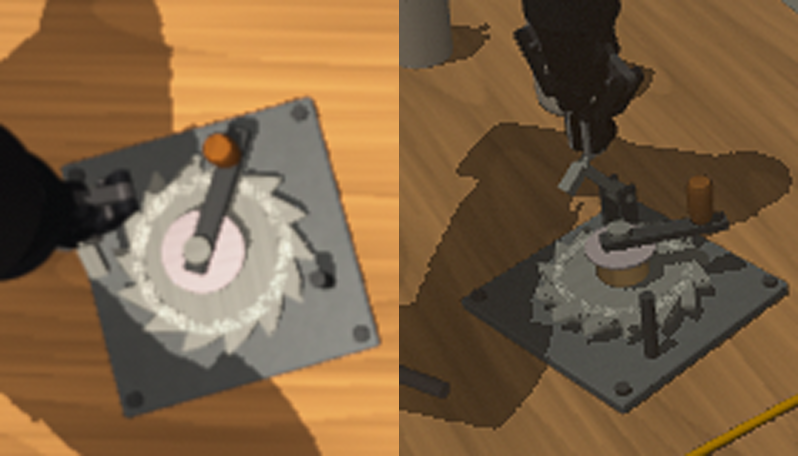

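The nose is now at (570,185), well up. I'll back the fingers off along -x, rise, and measure.

Call:
play_rows --moves '[[[-0.01, -0.003, 0], 0], [[-0.03, -0.009, 0], 0], [[-0.04, -0.012, 0.02], 0], [[-0.04, -0.012, 0.06], 0], [[-0.04, -0.012, 0.08], 0]]' --jaw 0.05

```text
time_s: 7.6
position: [0.5182, 0.2394, 0.2089]
eef_rot: [-2.527, 1.86, -0.003]
ft_force: [-0.5, 0.1, 0.2]
finger_gap: 0.583
```

```bash
python3 look.py g
```

```text
7.6 [0.5182 0.2394 0.2089] [-0.5  0.1  0.2] 0.5825968668646586
xdeg -72.71069153691721
```

View pics/z_g.png

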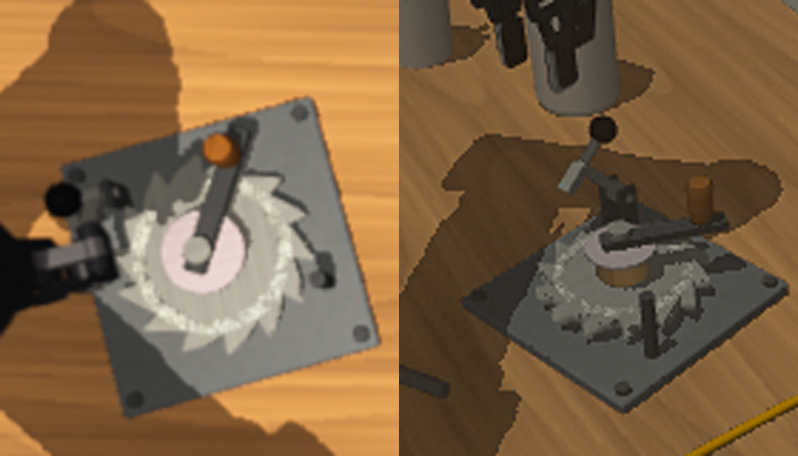

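```bash
python3 - <<'E'
from ang import *
ct,cs=camera('top'),camera('side')
s=(140+(603-399)/2.85,90+130/2.85);t=(120+64/2.85,140+200/2.85)
print(est([(cs,s)]),est([(ct,t)]))
for n,c in(('side',cs),('top',ct)):
    for m in masks_of('crank_knob',n)[:2]: print(n,m['p'],m['extent'],ray_z(c,m['extent'][:2],.096 if n=='side' else .105))
o=robot.get_obs();print(o['joints'].round(3),o['position'])
k=np.degrees(np.arctan2(-35,61));k0=None
for th in np.arange(0,1.45,.1):
    a=np.radians(k)-th;q=W(p,(.0703*np.cos(a),.0703*np.sin(a),.096))[0]
    if k0 is None:k0=q
    print(th.round(1),q.round(4),((q-k0)*1000).round(1))
print('knob proj',proj(cs,k0),proj(ct,k0+[0,0,.009]))
E
```

```text
(np.float64(0.9135994906984389), array([0.1, 0.1])) (np.float64(0.8950889615682618), array([ 0.5, -0.2]))
side 0.7 [246.8, 159.6, 9.3, 15.5] [0.61819071 0.16037156 0.096     ]
[ 0.776  0.215 -0.279 -0.    -1.078  1.096] [0.51681538 0.23857278 0.20462221]
0.0 [0.6171 0.1654 0.096 ] [0. 0. 0.]
0.1 [0.6153 0.1586 0.096 ] [-1.9 -6.8  0. ]
0.2 [0.6127 0.1521 0.096 ] [ -4.4 -13.3   0. ]
0.3 [0.6095 0.1458 0.096 ] [ -7.6 -19.6   0. ]
0.4 [0.6058 0.1399 0.096 ] [-11.4 -25.5   0. ]
0.5 [0.6014 0.1344 0.096 ] [-15.7 -31.    0. ]
0.6 [0.5965 0.1293 0.096 ] [-20.6 -36.1   0. ]
0.7 [0.5911 0.1248 0.096 ] [-26.  -40.6   0. ]
0.8 [0.5853 0.1208 0.096 ] [-31.8 -44.6   0. ]
0.9 [0.5792 0.1175 0.096 ] [-37.9 -48.    0. ]
1.0 [0.5727 0.1147 0.096 ] [-44.4 -50.7   0. ]
1.1 [0.566  0.1126 0.096 ] [-51.1 -52.8   0. ]
1.2 [0.5591 0.1112 0.096 ] [-58.  -54.2   0. ]
1.3 [0.5521 0.1105 0.096 ] [-65.  -54.9   0. ]
1.4 [0.5451 0.1105 0.096 ] [-72.  -54.9   0. ]
knob proj [[245.35348666 158.67849555]] [[195.7961895  191.19473502]]
```

The pawl is at its upper stop (θ≈0.90). Now to the knob, turning the jaw axis so it lies along the middle of the arc.

Call:
play_rows --moves '[[[0.02, -0.015, 0], -8], [[0.04, -0.03, 0], -16], [[0.06, -0.045, 0], -24], [[0.08, -0.06, 0], -32], [[0.098, -0.073, 0], -40]]'

```text
time_s: 8.4
position: [0.6157, 0.1649, 0.204]
eef_rot: [1.73, -2.619, -0.0]
ft_force: [0.2, -0.1, -0.6]
finger_gap: 0.589
```

Call:
play_rows --moves '[[[0, 0, -0.01], -8], [[0, 0, -0.02], -16], [[0, 0, -0.03], -24], [[0, 0, -0.04], -30], [[0, 0, -0.04], -30]]'

```text
time_s: 8.9
position: [0.614, 0.1652, 0.1626]
eef_rot: [0.999, -2.974, 0.001]
ft_force: [0.1, -0.9, -0.0]
finger_gap: 0.585
```

```bash
python3 look.py h
```

```text
8.9 [0.614  0.1652 0.1626] [ 0.1 -0.9 -0. ] 0.585211888205323
xdeg -142.8626018507053
```

View pics/z_h.png

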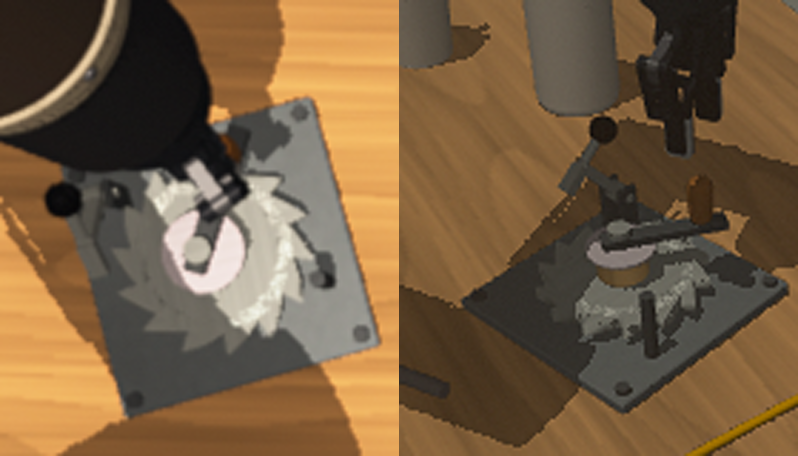

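The jaws are above the knob (side zoom (700,195)). Descending.

Call:
play_rows --moves '[[[0.001, -0.001, -0.02], 0], [[0.001, -0.001, -0.04], 0], [[0.001, -0.001, -0.06], 0], [[0.001, -0.001, -0.068], 0], [[0.001, -0.001, -0.068], 0]]'

```text
time_s: 9.5
position: [0.6158, 0.1647, 0.0968]
eef_rot: [1.005, -2.975, 0.001]
ft_force: [-0.6, -0.9, 0.4]
finger_gap: 0.585
```

```bash
python3 look.py i
```

```text
9.5 [0.6158 0.1647 0.0968] [-0.6 -0.9  0.4] 0.585254017885512
xdeg -142.66364115670635
```

View pics/z_i.png

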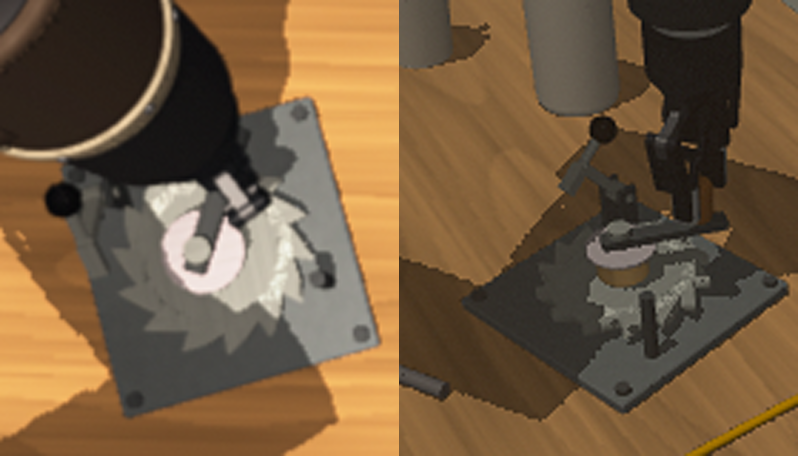

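The fingers straddle the knob (about (706,195)) with no contact force. Closing.

Call:
play_rows --moves '[[[0, 0, 0], 0], [[0, 0, 0], 0], [[0, 0, 0], 0], [[0, 0, 0], 0], [[0, 0, 0], 0]]' --jaw 0.012

```text
time_s: 10.1
position: [0.6167, 0.1652, 0.0989]
eef_rot: [-1.003, 2.975, 0.0]
ft_force: [-2.0, 0.2, 5.9]
finger_gap: 0.238
```

Call:
play_rows --moves '[[[-0.001, -0.0035, 0], 0], [[-0.002, -0.007, 0], 0], [[-0.003, -0.01, 0], 0], [[-0.0045, -0.0135, 0], 0], [[-0.0045, -0.0135, 0], 0]]'

```text
time_s: 10.6
position: [0.6117, 0.1516, 0.0989]
eef_rot: [-1.003, 2.976, 0.001]
ft_force: [-4.3, 1.6, 6.9]
finger_gap: 0.235
```

```bash
python3 look.py j
```

```text
10.6 [0.6117 0.1516 0.0989] [-4.3  1.6  6.9] 0.23493742872674372
xdeg -142.7364716492446
```

View pics/z_j.png

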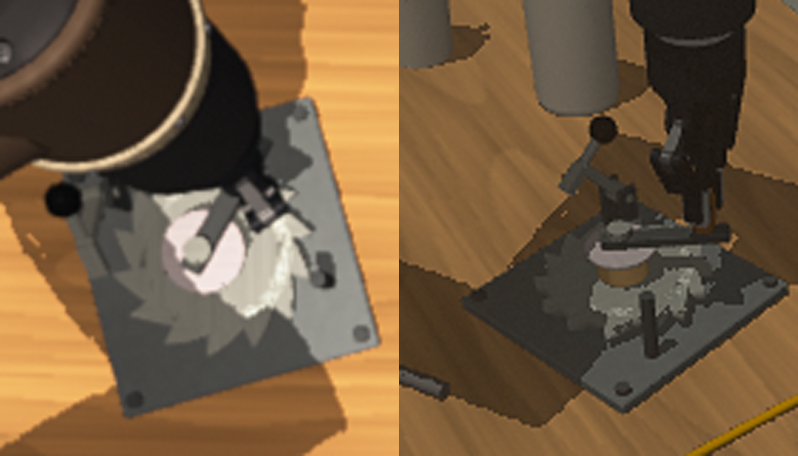

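The crank is turning, forces low. Continuing.

Call:
play_rows --moves '[[[-0.003, -0.0065, 0], 0], [[-0.007, -0.012, 0], 0], [[-0.0115, -0.0175, 0], 0], [[-0.016, -0.023, 0], 0], [[-0.0215, -0.0275, 0], 0]]'

```text
time_s: 11.2
position: [0.5902, 0.1258, 0.0988]
eef_rot: [-1.003, 2.974, 0.004]
ft_force: [-7.2, 10.1, 7.0]
finger_gap: 0.233
```

Call:
play_rows --moves '[[[-0.006, -0.004, 0], 0], [[-0.012, -0.0075, 0], 0], [[-0.0185, -0.01, 0], 0], [[-0.025, -0.012, 0], 0], [[-0.032, -0.0135, 0], 0]]'

```text
time_s: 11.7
position: [0.5597, 0.1133, 0.0989]
eef_rot: [-1.003, 2.971, 0.004]
ft_force: [-1.0, 12.6, 1.8]
finger_gap: 0.234
```

```bash
python3 look.py k
```

```text
11.7 [0.5597 0.1133 0.0989] [-1.  12.6  1.8] 0.23442159499656795
xdeg -142.70514463583626
```

View pics/z_k.png

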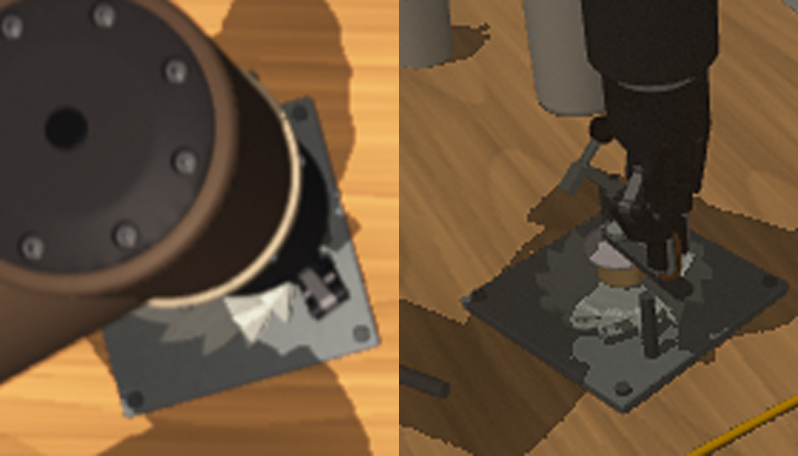

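Call:
play_rows --moves '[[[-0.004, 0.0005, 0], 0], [[-0.008, 0.0005, 0], 0], [[-0.011, 0.0005, 0], 0], [[-0.013, 0.0005, 0], 0], [[-0.013, 0.0005, 0], 0]]'

```text
time_s: 12.3
position: [0.5466, 0.1127, 0.0989]
eef_rot: [-1.003, 2.972, 0.002]
ft_force: [-0.7, 6.6, 3.1]
finger_gap: 0.236
```

Call:
play_rows --moves '[[[-0.001, 0, 0], 0], [[-0.002, 0, 0], 0], [[-0.003, 0.0005, 0], 0], [[-0.003, 0.0005, 0], 0]]'

```text
time_s: 12.7
position: [0.5449, 0.1129, 0.099]
eef_rot: [-1.003, 2.971, 0.001]
ft_force: [5.4, 2.0, -1.0]
finger_gap: 0.23
```

```bash
python3 look.py l
```

```text
12.7 [0.5449 0.1129 0.099 ] [ 5.4  2.  -1. ] 0.23002791870095898
xdeg -142.6823864794756
```

View pics/z_l.png

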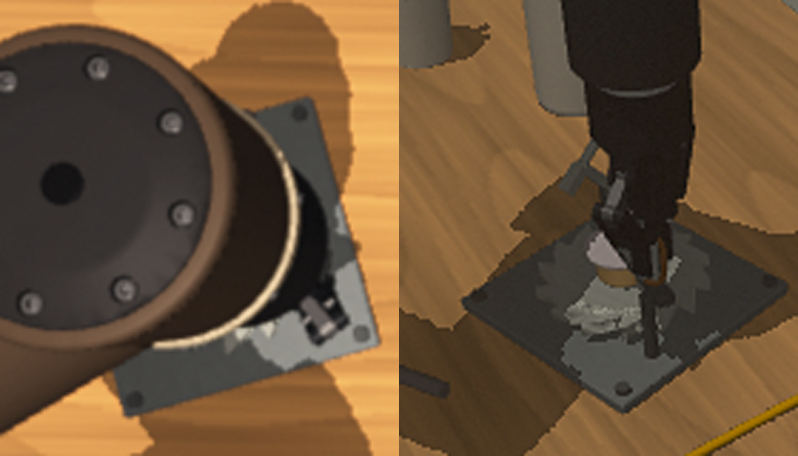

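Force is starting to turn positive, so contact is beginning. Pressing on a little.

Call:
play_rows --moves '[[[-0.001, 0, 0], 0], [[-0.002, 0.0005, 0], 0], [[-0.003, 0.0005, 0], 0], [[-0.003, 0.0005, 0], 0]]'

```text
time_s: 13.2
position: [0.5445, 0.1132, 0.0991]
eef_rot: [-1.002, 2.967, -0.001]
ft_force: [17.6, -3.7, -9.9]
finger_gap: 0.235
```

The TCP has stopped while the force rose to 18 N, so the arm is on the stop. Releasing and rising.

Call:
play_rows --moves '[[[0, 0, 0], 0], [[0, 0, 0], 0], [[0, 0, 0], 0], [[0.001, 0, 0], 0], [[0.002, 0, 0], 0]]' --jaw 0.05

```text
time_s: 13.7
position: [0.5411, 0.112, 0.0977]
eef_rot: [1.004, -2.977, -0.0]
ft_force: [0.7, -0.3, 1.2]
finger_gap: 0.583
```

Call:
play_rows --moves '[[[0, 0, 0.02], 0], [[0, 0, 0.05], 0], [[0, 0, 0.08], 0], [[0, 0, 0.11], 0], [[0, 0, 0.14], 0]]'

```text
time_s: 14.2
position: [0.541, 0.1119, 0.2389]
eef_rot: [-1.003, 2.977, 0.0]
ft_force: [0.7, -0.2, 0.0]
finger_gap: 0.584
```

Call:
play_rows --moves '[[[-0.03, 0.03, 0], 0], [[-0.06, 0.07, 0], 0], [[-0.09, 0.11, 0], 0], [[-0.12, 0.15, 0], 0], [[-0.14, 0.19, 0], 0]]'

```text
time_s: 14.7
position: [0.3993, 0.303, 0.2382]
eef_rot: [-1.004, 2.976, 0.001]
ft_force: [1.6, 0.4, 0.5]
finger_gap: 0.583
```

Call:
play_rows --moves '[[[-0.03, 0.04, 0], 0], [[-0.05, 0.08, 0], 0], [[-0.06, 0.12, 0], 0], [[-0.06, 0.14, 0], 0], [[-0.06, 0.14, 0], 0]]'

```text
time_s: 15.2
position: [0.3405, 0.4444, 0.237]
eef_rot: [1.007, -2.976, 0.001]
ft_force: [-0.4, -0.1, -0.0]
finger_gap: 0.585
```

```bash
python3 look.py m
```

```text
15.2 [0.3405 0.4444 0.237 ] [-0.4 -0.1 -0. ] 0.5846851005011318
xdeg -142.60345550709917
```

View pics/z_m.png

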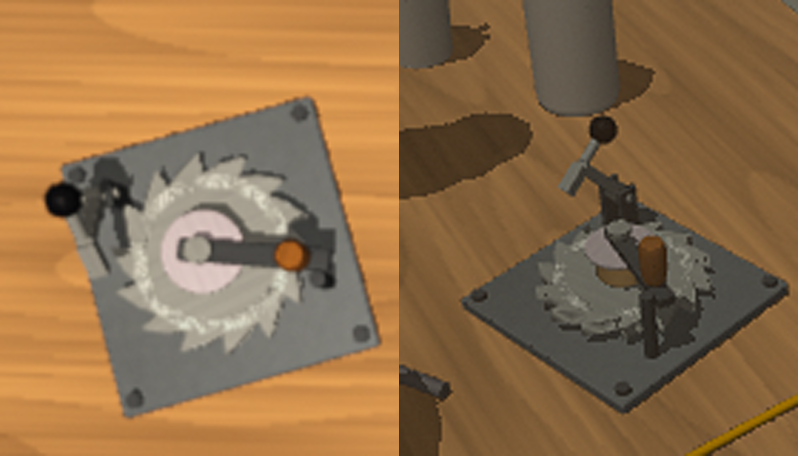

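The pawl is up (ball at (603,130)) and the crank arm lies against the post (about (655,292)). A quick check of the wheel angle:

```bash
python3 - <<'E'
from ang import *
ct,cs=camera('top'),camera('side')
def kp(th,z):
    a=np.arctan2(-35,61)-th;return W(p,(.0703*np.cos(a),.0703*np.sin(a),z))[0]
for c,u,z in((ct,(120+291/2.85,140+256/2.85),.112),(cs,(140+(652-399)/2.85,90+243/2.85),.112)):
    r=least_squares(lambda t:proj(c,kp(t[0],z))[0]-u,[1.3]);print(r.x,r.fun)
i=cv2.cvtColor(cs['image'],cv2.COLOR_RGB2BGR)[150:230,190:280];cv2.imwrite('pics/n.png',cv2.resize(i,None,fx=7,fy=7,interpolation=2))
E
```

```text
[1.43233083] [0.10843045 0.01242187]
[1.39954909] [0.03738628 0.11210888]
```

View pics/n.png

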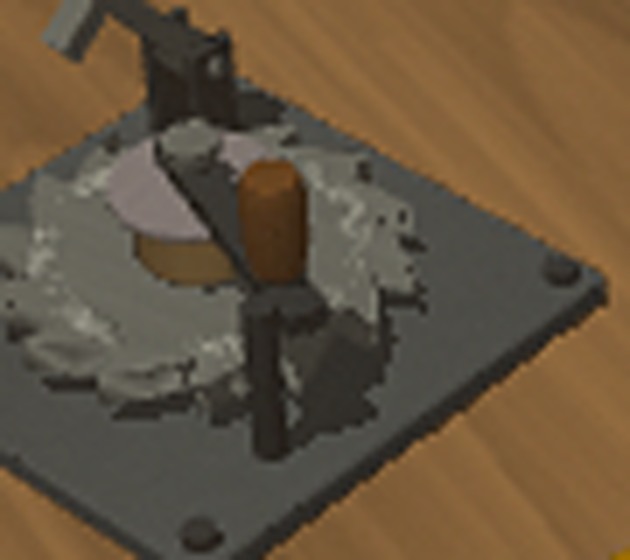

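The arm's end meets the post top at (265,305), and the wheel measures about 1.40–1.43 rad. Handing in.

```bash
python3 -c "
from bench import order
print(order.finish_job())"
```

```text
the job is handed in; nothing more can be done
None
```

The holding pawl on the larger winder is up at its stop, and the wheel is turned back so the crank arm rests against the stop post. I handed the job in at about 15 s.

- **Pawl:** my first grip on the ball slipped at about 0.39 rad, and the pawl stayed where it was. I then pushed the ball up from behind with the nearly closed fingers. During that push the fingers briefly dragged on the ball, with up to about 22 N on the tool. The pawl measured about 0.9 rad in both views. It was still up in the last picture, with the robot clear.
- **Wheel:** I carried the knob clockwise until the gripper stopped moving and the force rose to about 18 N, then let go and backed away. The two cameras gave 1.43 and 1.40 rad, which agrees with the stop at 1.4 to within their accuracy. In the last close-up the arm is against the post.
- **Smaller winder:** I never went near it. I took no separate picture of it at the end.

The largest force on the tool in the readings I took was about 22 N.

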